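# Pin a transport spacer into a bicycle fork

### The arm

A 6-joint arm with a two-finger parallel gripper is mounted at the origin on the work surface. World frame = base frame: x ahead of the robot, y to its left, z up, the work surface at z = 0. Lengths are in m, angles in rad, forces in N, time in s.
With the tool pointing down it reaches from about 0.4 to 0.825 m from the base axis. Payload 7 kg.
Tool frame: the origin (TCP) lies at the very end of the fingers, on their centre line; the grasp point (between the pads) lies 19 mm behind it; z points along the fingers, x is the direction in which the jaws open and shut, and the axes are right-handed (so a half turn about z gives the same grasp; the last joint's range is limited). The gripper opens to 88 mm and grips with 3 to 60 N. Pads are 19 mm wide; open, the fingers measure 130 mm over their backs; the gripper's body (78 mm by 193 mm) begins 47 mm behind the grasp point.
Start: joints at [1.408, 0.359, 0.012, 0, -1.224, -0.288], TCP at [0.294, 0.608, 0.227] pointing down, gripper open.
Joint ranges: [-3.07, 3.07], [-1.43, 2.12], [-1.02, 1.25], [-3.03, 1.67], [-3.05, -0], [-3.03, 3.03]. Speed limits (rad/s): [2.39, 2.39, 3.01, 3.14, 3.14, 3.14].

### API

Orientations are given as [roll, pitch, yaw] about the fixed x, y, z axes, in that order (R = Rz(yaw) Ry(pitch) Rx(roll)).
In Python, from station import telemetry, grab_frame, arm, regions_of, pinpoint gives the robot as it stands. The module is installed in compiled form; this text tells all that it offers.
- The arm moves only by the shell command python3 -m inch 'ROWS' [FORCE]. ROWS is text: rows parted by semicolons, each of 7 numbers parted by spaces: the opening, from 0 (shut) to 1 (fully open), then the shift along the world's x, y, z in cm, then the turn, a rotation vector about the world's x, y, z in degrees. A call has 1 to 12 rows; each row is the pose to reach, as a shift and turn from the pose measured when the call began; what a row does not reach only later rows make up. A row lasts 1/8 s, in which the tool goes at most 62.5 mm and 10.7 degrees, less where a joint would pass 70% of its speed; a pose out of reach is approached as far as the arm can. A call with a gripper value outside its range is refused whole. The fingers move at their own pace and stop on an object; FORCE is the grip in N (left out, the last holds). Time passes only in rows, so rows that repeat a pose let the fingers close. It gives the time, the measured TCP pose, the force and the opening at its end, in the units of the state.
- telemetry.get_state(): the state, without advancing time (a new reading comes with each control period).
- grab_frame(name): name is "scene" or "top" or "wrist"; returns a dict with "pixels" (420x560x3 uint8, red, green, blue), "fx", "fy", "cx", "cy" (pixels), "R" (3x3) and "t" (3): a world point X has camera coordinates R X + t. Camera axes: x right, y down, z forward; pixel columns grow to the right and rows downward; lengths in m; the calibration is good to about 2 mm. A picture is of the moment at which its call begins. There is no depth.
- arm.job_done(): hands the job in, once; it reports no verdict.
Trained networks look in the newest picture that a camera, given by its name, has taken for a name from the list of things; names that differ only in an ending like _2 or _b are one class to them, and where a whole thing is asked for, a point or a joint stands for the part that bears it (a point fixed in the world has none). Each returns a list of dicts, best first, with "p" (0 to 1); they miss things now and then, are a little off and sometimes report something else, mostly with a low value. They report only what shows in the picture. A call takes as long as a camera call. They do not tell look-alikes from the thing itself.
- regions_of(camera, name): "pixels" (420x560 bool, what is visible of it) and "bbox" ([left, top, right, bottom] in pixels, round what is visible of it).
- pinpoint(camera, name): "location" ([column, row] in pixels: a listed point, or the origin of a listed thing).
The state is a dict: "t": time; "q": joint angles; "qd": joint speeds; "joint_efforts": joint torques, N m; "eef_pos": TCP position; "ee_rot": TCP orientation; "force": force on the tool from outside, world axes, zero at the start; "moment": the same for the moment, N m; "width": finger opening in m.
Only numpy, scipy, OpenCV 4.12 (cv2) and the standard library are available. Lean on these libraries where they do the work, as an engineer would, in place of code of your own. Each camera call takes 0.05 s, during which the arm holds its last target. There are 200 camera calls.

### The job

The bicycle fork in the cradle is being made ready for transport. Slide the grey spacer tube into the open seats between the two fork ends until it is fully home and let go of it; then push the transport axle by its black grip from the left through the left fork end, the spacer and the right fork end until its collar sits flush against the left fork end, and let go. Push gently throughout, feeling the parts in rather than forcing them, and leave the other things on the table where they are.

Things in the scene. Friction and masses are not known exactly. Their poses are not given: they have to be found in the camera images.
- fork: Black bicycle fork clamped immovably in a low plywood cradle, crown away from the robot. Origin on the table under fork_mid; x from the fork ends to the crown, y left along the hole axis, z up. The ends are aluminium plates 10 mm thick, 42 mm square, inner faces 101 mm apart, tops at about 125 mm. Between the blades nothing lies above 75 mm within 100 mm of the ends.
- fork_mid (a point): On the axis of the two axle holes, half-way between the fork ends, 100 mm above the table; axes as the fork. The spacer's seats: on each end's inner face a 5 mm deep lip (91 mm free between the lips) forms a slot 28 mm high, centred on the hole axis, open to -x and closed by a wall 13.2 mm on the +x side. A seated spacer lies 1 to 2 mm below the hole axis until the axle lifts it.
- fork_left (a point): Centre of the left end's hole (round, 16.5 mm, through the 10 mm plate) in its outer face, 60.5 mm from fork_mid; axes as the fork. The axle enters here and its collar ends against this face. The seat slots tilt 0.21 rad about y, rising towards their open side; the lower lip reaches 23 mm out from the hole axis to -x, the upper lip 1.5 mm.
- fork_right (a point): Centre of the right end's hole (16.5 mm) in its outer face, 60.5 mm from fork_mid; axes as the fork. Note for all three points: the ends are sliding inserts, bolted fast. The points mark the middle of their setting; the true holes and seats lie up to 8 mm from there along the slots (towards or away from the crown), both ends alike, which the readings do not show.
- rest: Fixed wooden parts rest, 200 by 104 mm, origin at its underside's centre. Base board 12 mm thick and two upright ribs 12 mm thick, 80 mm apart along its y, with tops at 43 mm. Spacer and axle lie level across the ribs in 11 mm deep notches: spacer in the notch nearer the robot, axle in the farther one.
- spacer_center (a point): Centre of the loose grey plastic spacer tube, on its bore's axis, half-way along: 98 mm long, 25 mm outside, 17 mm bore, about 50 g, y along the bore. It starts about 45 mm above the table; its middle 60 mm, between the ribs, is free to be grasped from above.
- axle_grip (a point): Centre of the loose transport axle's black square grip, 46 mm long, 18 by 18 mm. The axle's x runs from grip to nose: grip to 23 mm from here, collar (26 mm across) to 28 mm, plain 15 mm rod to 158 mm, bevelled to a 12 mm tip at 163 mm. About 100 g. It starts lying level, axis 40 mm above the table, the grip overhanging the rest on the left, free all round, nose to the right.
- axle_seat (a point): On the axle's axis at the collar's face towards the nose, 28 mm from axle_grip; axes as axle_grip.
- axle_nose (a point): Tip of the axle, 163 mm from axle_grip; axes as axle_grip.
- tub: Bystander, to be left alone: a closed white plastic grease tub, 60 mm across and 55 mm tall, standing. Its origin is at its underside.
- driver: Bystander, to be left alone: a screwdriver lying down. Its origin is at its underside.
- tape: Bystander, to be left alone: a black ring of tape lying flat, 90 mm across and 25 mm high. Its origin is at its underside.
- flask: Bystander, to be left alone: a clear drinks bottle, 72 mm across and 190 mm tall, standing. Its origin is at its underside.
- mug: Bystander, to be left alone: a white mug, 80 mm across and 90 mm tall, standing. Its origin is at its underside.
- spanner: Bystander, to be left alone: a steel spanner lying down. Its origin is at its underside.
There are look-alikes about, which are no part of the job. There is more than one size of the part that bears spacer_center; the job needs the smaller. Of the things shaped like the part that bears axle_grip, the aluminium one is meant.

How it is judged:
On the way, in this order (a step that is already met when the one before it is completed fails the run):
1. the spacer lies home in both seats between the fork ends, let go (x of spacer_center in the frame of fork_mid between -0.01 and 0.01 m and y of spacer_center in the frame of fork_mid between -0.004 and 0.004 m and z of spacer_center in the frame of fork_mid between -0.0055 and 0.004 m and angle between the y axis of spacer_center and the y axis of fork_mid, either way round below 0.05 rad and contact force between the fingers and spacer below 0.2 N), for 0.2 s.
2. the axle is through the left fork end and well into the spacer, which is still in its seats (y of axle_nose in the frame of fork_mid below 0.02 m and x of axle_nose in the frame of fork_mid between -0.01 and 0.01 m and z of axle_nose in the frame of fork_mid between -0.006 and 0.006 m and x of spacer_center in the frame of fork_mid between -0.01 and 0.01 m and y of spacer_center in the frame of fork_mid between -0.004 and 0.004 m and z of spacer_center in the frame of fork_mid between -0.0055 and 0.004 m and angle between the y axis of spacer_center and the y axis of fork_mid, either way round below 0.05 rad), for 0.05 s.
At the end, for the whole second after the job is handed in: The axle runs through both fork ends and the spacer (within 3 mm of its bore's axis), in line with the holes within 0.03 rad, its collar within 2.5 mm of the left end's outer face, its nose out beyond the right end; the spacer lies in its seats, centred within 4 mm; both let go (y of axle_seat in the frame of fork_mid between 0.057 and 0.063 m and x of axle_seat in the frame of fork_mid between -0.01 and 0.01 m and z of axle_seat in the frame of fork_mid between -0.004 and 0.004 m and y of axle_nose in the frame of fork_mid below -0.07 m and x of axle_nose in the frame of fork_mid between -0.01 and 0.01 m and z of axle_nose in the frame of fork_mid between -0.005 and 0.005 m and angle between the x axis of axle_seat and the y axis of fork_mid, either way round below 0.03 rad and y of spacer_center in the frame of axle_seat between -0.003 and 0.003 m and z of spacer_center in the frame of axle_seat between -0.003 and 0.003 m and x of spacer_center in the frame of fork_mid between -0.01 and 0.01 m and y of spacer_center in the frame of fork_mid between -0.004 and 0.004 m and z of spacer_center in the frame of fork_mid between -0.0055 and 0.004 m and angle between the y axis of spacer_center and the y axis of fork_mid, either way round below 0.05 rad); the robot touches nothing.
It fails at once if the axle presses on the fork with more than 50 N (contact force between axle and fork above 50 N).
It fails at once if the spacer presses on the fork with more than 50 N (contact force between spacer and fork above 50 N).
It fails at once if the robot presses on the fork with more than 50 N (contact force between the arm and fork above 50 N).
It fails at once if a bystander is knocked more than 30 mm away (distance of any of tub, driver, tape, flask, mug, spanner from where it was at the start of the episode above 0.03 m).
It also fails if it takes over 72 s, if anything falls off the work surface, if the arm or the gripper's body presses on something with over 40 N, if the wrist force passes 120 N, or if a joint passes its speed limit or range.

## Working session

There is one attempt and no reset: what is moved stays moved. The work goes in short steps, Python scripts to look and compute and a shell command to move; the robot and the scene stay as the last step left them, time stands still between calls to the robot, and variables do not carry over. Pictures are saved under pics/ and viewed, about 8 in all and at most 12, crops included, and the job is handed in when it is done.

```bash
mkdir -p pics; ls
cat > h.py <<'E'
from station import telemetry, grab_frame, arm, regions_of, pinpoint
import numpy as np, cv2
def save(f,n,box=None,s=1):
    im=f["pixels"][:,:,::-1]
    if box: im=im[box[1]:box[3],box[0]:box[2]]
    cv2.imwrite("pics/"+n,cv2.resize(im,None,fx=s,fy=s,interpolation=cv2.INTER_CUBIC))
def ray(f,p):
    R=np.array(f["R"]);t=np.array(f["t"]);o=-R.T@t
    d=R.T@np.array([(p[0]-f["cx"])/f["fx"],(p[1]-f["cy"])/f["fy"],1]);return o,d/np.linalg.norm(d)
def onz(f,p,z):
    o,d=ray(f,p);return o+d*(z-o[2])/d[2]
def tri(rays):
    A=sum(np.eye(3)-np.outer(d,d) for o,d in rays);b=sum((np.eye(3)-np.outer(d,d))@o for o,d in rays)
    x=np.linalg.solve(A,b);return x,[np.linalg.norm((np.eye(3)-np.outer(d,d))@(x-o)) for o,d in rays]
def proj(f,X):
    c=np.array(f["R"])@X+f["t"];return np.array([f["fx"]*c[0]/c[2]+f["cx"],f["fy"]*c[1]/c[2]+f["cy"]])
E
python3 - <<'E'
from h import *
ims=[]
for c in ("scene","top"):
    f=grab_frame(c); save(f,c+"0.png",s=1.4)
    o=-np.array(f["R"]).T@np.array(f["t"]);print(c,o.round(3),f["fx"])
    for n in ["fork_mid","fork_left","fork_right","rest","spacer_center","axle_grip","axle_nose","axle_seat","fork"]:
        print(n,[(np.round(d["location"],1).tolist(),round(d["p"],2)) for d in pinpoint(c,n)][:4])
print(telemetry.get_state())
E
```

```text
pics
scene [ 0.979 -0.429  1.07 ] 437.87435561540053
fork_mid [([263.1, 241.6], 0.63)]
fork_left []
fork_right [([241.1, 257.0], 0.62), ([278.4, 200.0], 0.61)]
rest [([337.7, 175.4], 0.56)]
spacer_center [([331.3, 158.0], 0.84), ([306.4, 125.3], 0.8), ([146.7, 309.7], 0.42)]
axle_grip [([421.2, 186.3], 0.83), ([371.9, 161.9], 0.79)]
axle_nose [([418.7, 147.8], 0.84), ([331.3, 187.2], 0.58)]
axle_seat [([364.6, 162.6], 0.59)]
fork [([265.8, 264.0], 0.84), ([177.8, 337.3], 0.52)]
top [ 0.289 -0.035  1.262] 413.84409934180326
fork_mid []
fork_left [([288.0, 196.3], 0.56)]
fork_right [([332.2, 196.8], 0.61)]
rest [([195.5, 231.3], 0.96)]
spacer_center [([170.5, 297.7], 0.96)]
axle_grip [([153.5, 163.0], 0.87), ([165.6, 211.7], 0.75)]
axle_nose [([215.5, 218.4], 0.77), ([115.1, 199.6], 0.56)]
axle_seat [([171.2, 210.9], 0.72), ([144.6, 171.8], 0.56)]
fork []
{'t': 1.0, 'q': array([ 1.40808412e+00,  3.58581107e-01,  1.18681044e-02,  6.20012385e-06,
       -1.22408427e+00, -2.88070004e-01]), 'qd': array([-1.60758422e-04, -4.26774861e-04,  6.14003574e-05,  1.28874692e-03,
       -2.55342915e-04,  7.01053557e-05]), 'joint_efforts': array([-5.80320466e-04, -5.82385612e+01,  2.93297768e+01,  7.00226739e+00,
        1.24003823e-02, -2.17749437e-05]), 'eef_pos': array([0.29410276, 0.6075237 , 0.22656068]), 'ee_rot': array([-3.14158679e+00,  7.45421588e-07, -2.02157643e+00]), 'force': array([ 0.41343426,  0.76019829, -0.0277907 ]), 'moment': array([ 0.01145214,  0.03025171, -0.01836119]), 'width': 0.08784644941342815}
```

View pics/scene0.png

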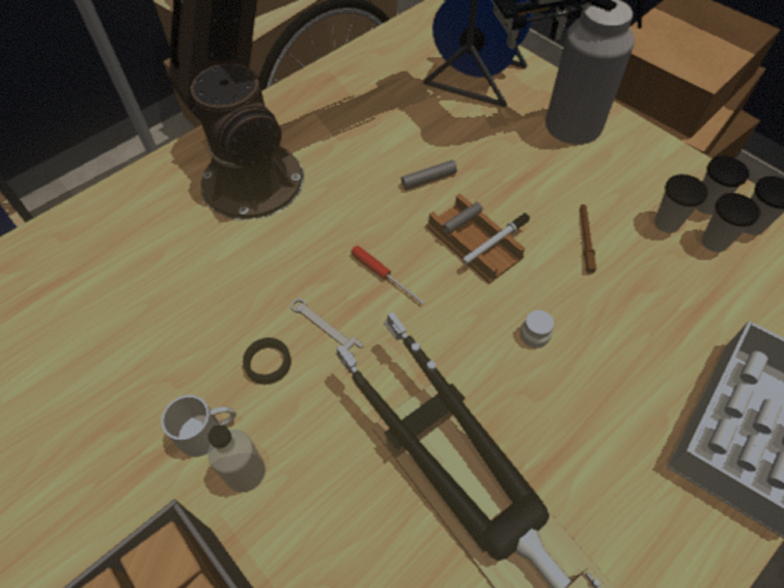

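View pics/top0.png

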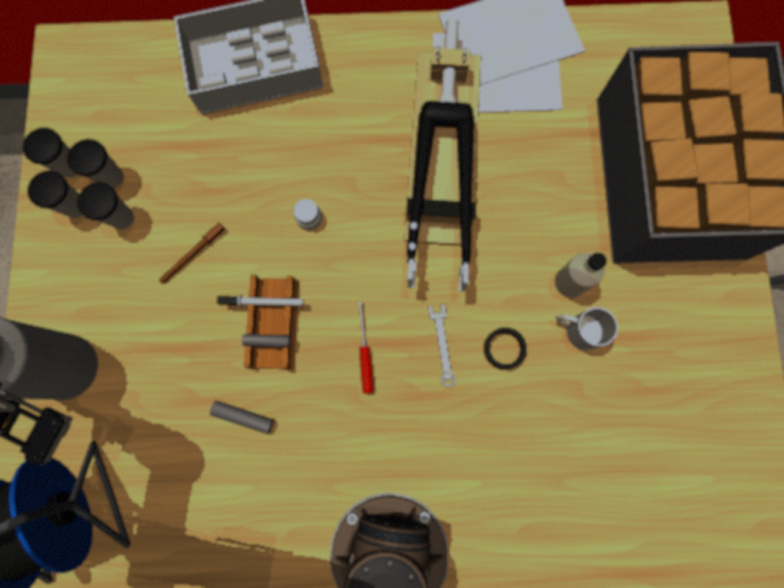

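Scene: the robot is at the bottom of the top view, with the fork ahead and its ends at top-view (410,275) and (464,275).
- **Spacer candidates:** the tube in the rest's near notch at (266,341), and a longer tube on the table at (241,416). The smaller one, in the rest, fits.
- **Axle candidates:** the silver one with a black grip in the rest at (228–300,300), and a brown wooden one at (193,252). The aluminium one in the rest fits.

I'll confirm both in one crop and compute positions.

Run:
```python
from h import *
f=grab_frame("top"); g=grab_frame("scene")
save(f,"crop1.png",(140,140,350,320),3.8)
for n,z in (("spacer_center",.045),("axle_grip",.04),("rest",.02)):
  for c,fr in(("top",f),("scene",g)):
    for d in regions_of(c,n)[:4]:
        m=d["pixels"].astype(np.uint8); r=cv2.minAreaRect(cv2.findNonZero(m)); b=cv2.boxPoints(r)
        P=np.array([onz(fr,p,z)[:2] for p in b]); print(n,c,round(d["p"],2),np.round(r[0]),onz(fr,r[0],z)[:2].round(3),"sides",np.linalg.norm(P[1]-P[0]).round(3),np.linalg.norm(P[2]-P[1]).round(3), "ang",[np.degrees(np.arctan2(*(P[k+1]-P[k])[::-1])).round(1) for k in (0,1)])
for n,z in(("fork_left",.1),("fork_right",.1),("fork_mid",.1)):
  for c,fr in(("top",f),("scene",g)):
    print(n,c,[(onz(fr,d["location"],z)[:2].round(3),round(d["p"],2)) for d in pinpoint(c,n)])
```

```text
spacer_center top 0.61 [172. 297.] [0.284 0.299] sides 0.033 0.132 ang [np.float64(-15.3), np.float64(-107.5)]
spacer_center top 0.56 [190. 243.] [0.442 0.251] sides 0.099 0.024 ang [np.float64(-91.5), np.float64(-179.5)]
spacer_center scene 0.78 [330. 156.] [0.443 0.25 ] sides 0.107 0.029 ang [np.float64(86.7), np.float64(-19.4)]
spacer_center scene 0.75 [306. 125.] [0.303 0.287] sides 0.137 0.049 ang [np.float64(67.2), np.float64(-34.5)]
axle_grip top 0.82 [186. 215.] [0.528 0.265] sides 0.186 0.025 ang [np.float64(-91.6), np.float64(-179.7)]
axle_grip top 0.58 [136. 182.] [0.636 0.42 ] sides 0.178 0.021 ang [np.float64(-44.8), np.float64(-136.8)]
axle_grip top 0.55 [360. 249.] [ 0.411 -0.253] sides 0.089 0.089 ang [np.float64(-91.5), np.float64(176.1)]
axle_grip scene 0.63 [354. 170.] [0.528 0.266] sides 0.19 0.029 ang [np.float64(85.9), np.float64(-20.7)]
axle_grip scene 0.42 [332. 339.] [ 0.832 -0.144] sides 0.192 0.607 ang [np.float64(89.7), np.float64(-9.2)]
rest top 0.71 [193. 230.] [0.484 0.247] sides 0.209 0.111 ang [np.float64(-2.1), np.float64(-95.2)]
rest scene 0.84 [339. 170.] [0.488 0.247] sides 0.135 0.237 ang [np.float64(101.3), np.float64(-5.2)]
rest scene 0.33 [190. 258.] [ 0.421 -0.261] sides 0.09 0.101 ang [np.float64(78.4), np.float64(-14.2)]
fork_left top [(array([ 0.571, -0.055]), 0.66), (array([ 0.416, -0.11 ]), 0.47), (array([0.508, 0.165]), 0.37)]
fork_left scene [(array([ 0.557, -0.047]), 0.71)]
fork_right top [(array([ 0.556, -0.168]), 0.95)]
fork_right scene [(array([ 0.559, -0.167]), 0.63)]
fork_mid top [(array([0.424, 0.044]), 0.28)]
fork_mid scene [(array([ 0.556, -0.105]), 0.6)]
```

View pics/crop1.png

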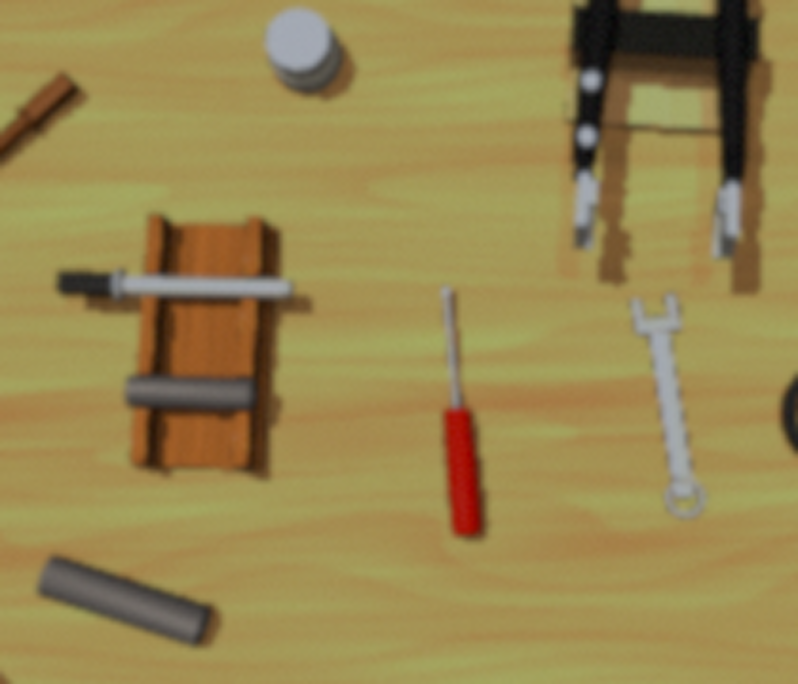

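Confirmed: in the crop, the tube in the rest at (190,392) measures 99 mm and the loose one at (125,600) measures 132 mm. The aluminium axle with the black grip lies at (85–290,285), and the wooden one is at top left. I'm moving over the rest for a close look.

```bash
python3 -m inch '1 0 -5 2 0 0 -8; 1 0 -11 2 0 0 -18; 1 2 -17 1 0 0 -28; 1 5 -23 0 0 0 -38; 1 9 -29 -1 0 0 -48; 1 13 -34 -2 0 0 -58; 1 14.9 -35.7 -3 0 0 -66; 1 14.9 -35.7 -3 0 0 -66; 1 14.9 -35.7 -3 0 0 -66' 8
python3 - <<'E'
from h import *
f=grab_frame("wrist"); save(f,"w1.png",s=1.3)
s=telemetry.get_state(); print(s["eef_pos"].round(4),s["ee_rot"].round(4),s["q"].round(2))
print((-np.array(f["R"]).T@np.array(f["t"])).round(3),np.array(f["R"]).round(2),f["fx"])
for n,z in(("spacer_center",.045),("axle_grip",.04),("axle_seat",.04),("axle_nose",.04),("rest",0)):
    print(n,[(np.round(d["location"],1),onz(f,d["location"],z)[:2].round(4),round(d["p"],2)) for d in pinpoint("wrist",n)])
E
```

```text
t: 2.82
eef_pos: [0.4432, 0.2505, 0.1967]
ee_rot: [3.141, 0.0, 3.11]
force: [0.5, 0.1, 0.2]
width: 0.0876
[0.443  0.251  0.1969] [3.1411e+00 4.0000e-04 3.1108e+00] [ 0.9   0.11 -0.39  0.   -1.07 -0.93]
[0.441 0.181 0.355] [[-1.    0.03 -0.  ]
 [ 0.03  0.97  0.26]
 [ 0.01  0.26 -0.97]] 341.5551385267446
spacer_center [(array([427.7, 235.2]), array([0.2979, 0.2921]), 0.85), (array([276.5, 197.6]), array([0.4416, 0.2508]), 0.68)]
axle_grip [(array([192.8, 278.1]), array([0.5284, 0.3325]), 0.58), (array([191.4, 252. ]), array([0.5272, 0.3044]), 0.32)]
axle_seat [(array([189.7, 252.5]), array([0.5289, 0.3049]), 0.6)]
axle_nose [(array([183. , 111.5]), array([0.5221, 0.1713]), 0.64)]
rest [(array([233.3, 185.2]), array([0.4869, 0.2463]), 0.76)]
```

View pics/w1.png

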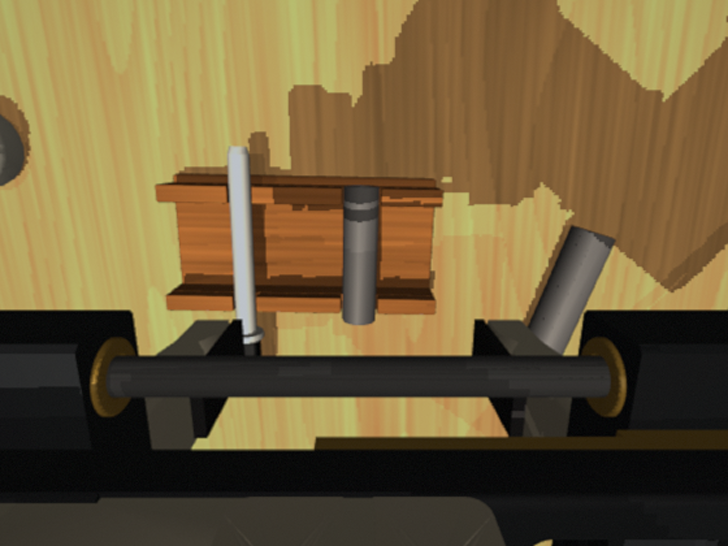

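The wrist view shows the axle at (240,150–350) and the spacer at (360,187–322), directly under the tool. I'm going down to grasp the spacer.

```bash
python3 -m inch '0.6 0 0 -5 0 0 0; 0.6 0 0 -10 0 0 0; 0.6 -0.1 0 -14 0 0 0; 0.6 -0.1 0 -16.9 0 0 0; 0.6 -0.1 0 -16.9 0 0 0; 0.1 -0.1 0 -16.9 0 0 0; 0.1 -0.1 0 -16.9 0 0 0; 0.1 -0.1 0 -16.9 0 0 0' 10
python3 -m inch '0.1 0 0 0 0 0 0; 0.1 0 0 3 0 0 0; 0.1 0 0 8 0 0 0; 0.1 0 0 13 0 0 0; 0.1 0 0 16 0 0 0'
```

```text
t: 4.12
eef_pos: [0.4422, 0.2519, 0.0289]
ee_rot: [3.139, 0.002, 3.111]
force: [0.0, 0.8, 0.2]
width: 0.0283
t: 4.75
eef_pos: [0.4427, 0.2523, 0.192]
ee_rot: [3.137, 0.004, 3.112]
force: [-0.2, -0.2, -0.9]
width: 0.024
```

```bash
python3 -m inch '0.1 0.5 -5 0 0 0 0; 0.1 1 -11 0 0 0 0; 0.1 1.5 -17 0 0 0 0; 0.1 2 -23 0 0 0 0; 0.1 2.5 -29 0 0 0 0; 0.1 3.5 -34 0 0 0 0; 0.1 3.7 -36 -1 0 0 0; 0.1 3.7 -36 -1 0 0 0; 0.1 3.7 -36 -1 0 0 0'
python3 - <<'E'
from h import *
f=grab_frame("wrist"); save(f,"w2.png",s=1.4)
g=grab_frame("top"); grab_frame("scene")
s=telemetry.get_state(); print(s["eef_pos"].round(4),s["ee_rot"].round(4))
for n,z in(("spacer_center",s["eef_pos"][2]+.019),("fork_left",.1),("fork_right",.1),("fork_mid",.1)):
  for c,fr in (("wrist",f),("top",g)):
    print(n,c,[(np.round(d["location"],1),onz(fr,d["location"],z)[:2].round(4),round(d["p"],2)) for d in pinpoint(c,n)])
E
```

```text
t: 5.88
eef_pos: [0.4796, -0.1074, 0.1822]
ee_rot: [3.137, 0.004, 3.111]
force: [0.8, 0.6, -0.4]
width: 0.0239
[ 0.4799 -0.1069  0.1824] [3.1367 0.0047 3.1129]
spacer_center wrist [(array([274.3, 275.6]), array([ 0.4794, -0.1105]), 0.58)]
spacer_center top [(array([172.1, 295.4]), array([0.2902, 0.2558]), 0.72)]
fork_left wrist []
fork_left top []
fork_right wrist [(array([168.1, 127.5]), array([ 0.5509, -0.1738]), 0.62)]
fork_right top []
fork_mid wrist []
fork_mid top [(array([406.8, 198.8]), array([ 0.5453, -0.3842]), 0.32)]
```

View pics/w2.png

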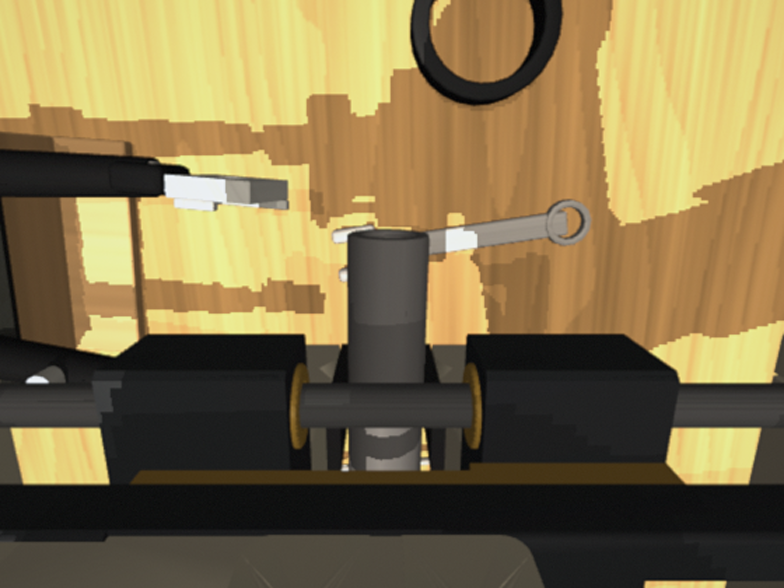

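The wrist view shows the right fork end at (165–288,172–208), the held spacer with its far rim at (388,237), and the left end hidden by the gripper. I'm enlarging the end.

Run:
```python
from h import *
f=grab_frame("wrist"); a=cv2.resize(f["pixels"][112:192,110:222,::-1],None,fx=7,fy=7,interpolation=cv2.INTER_CUBIC)
cv2.imwrite("pics/w2c.png",a)
import pickle; pickle.dump(f,open("w2.pkl","wb"))
g=grab_frame("top"); pickle.dump(g,open("t2.pkl","wb"))
a=onz(g,(293.9,204.5),.115);b=onz(g,(331.3,205.8),.115);print(a,b,np.degrees(np.arctan2(*(b-a)[:2])))
print("spacer end",onz(f,(388/1.4,237/1.4),.2014))
m=[d for d in regions_of("wrist","fork")]; print([(d["bbox"],round(d["p"],2)) for d in m])
```

```text
[ 0.53467848 -0.06099443  0.115     ] [ 0.52790763 -0.16638906  0.115     ] -176.3242111384225
spacer end [ 0.47692821 -0.15793606  0.2014    ]
[([0.0, 95.7, 206.4, 275.5], 0.71)]
```

View pics/w2c.png

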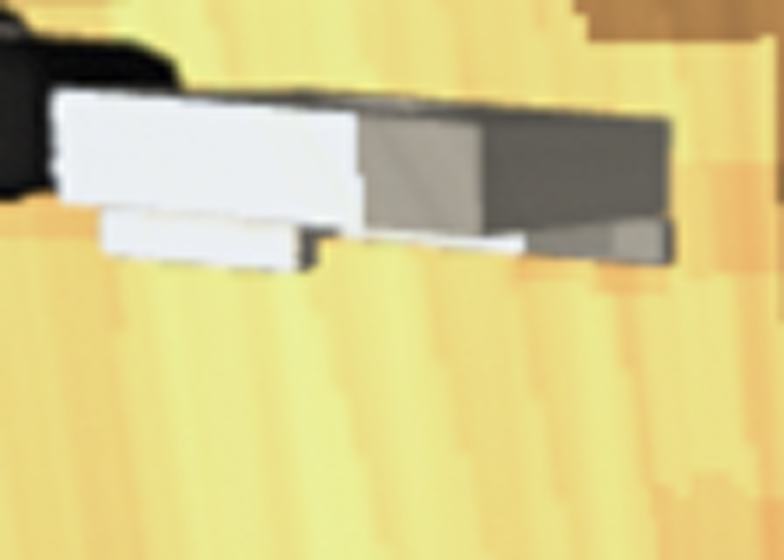

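Run:
```python
from h import *
import pickle; f=pickle.load(open("w2.pkl","rb"))
P=lambda x,y,z: onz(f,(x/7+110-.4,y/7+112-.4),z)
for z in(.121,.125):
  a=P(62,200,z);b=P(480,235,z);c=P(55,90,z);d=P(480,120,z)
  print(z,a,b,c,d); print("yaw",[np.degrees(np.arctan2(*(u-v)[1::-1])) for u,v in((a,b),(c,d))])
print("lip end inner",P(300,270,.118),"lip back",P(102,255,.118))
print("lower lip tip",P(668,262,.091),"front bottom",P(668,225,.09))
```

```text
0.121 [ 0.57661105 -0.16736587  0.121     ] [ 0.53926504 -0.16321191  0.121     ] [ 0.57580197 -0.17695079  0.121     ] [ 0.53822326 -0.17329016  0.121     ]
yaw [np.float64(-6.346856891449834), np.float64(-5.563750291835523)]
0.125 [ 0.57478383 -0.16756362  0.125     ] [ 0.53811999 -0.16348554  0.125     ] [ 0.57398953 -0.17697346  0.125     ] [ 0.53709725 -0.1733797   0.125     ]
yaw [np.float64(-6.3468568914498755), np.float64(-5.56375029183552)]
lip end inner [ 0.55701111 -0.16031075  0.118     ] lip back [ 0.57504268 -0.16217821  0.118     ]
lower lip tip [ 0.5287641 -0.1578846  0.091    ] front bottom [ 0.52866363 -0.16155869  0.09      ]
```

Run:
```python
from h import *
import pickle; f=pickle.load(open("w2.pkl","rb"))
print(f["pixels"][158:182,277].sum(1).tolist())
for zc in (.1995,.2014):
  for y in(-.155,-.1565,-.158,-.1595):
    print(zc,y,[proj(f,np.array([.4775,y,zc+h])).round(1).tolist() for h in(.0125,.0085,-.0085,-.0125)])
cv2.imwrite("pics/w2d.png",cv2.resize(f["pixels"][155:195,240:315,::-1],None,fx=8,fy=8,interpolation=cv2.INTER_CUBIC))
```

```text
[391, 389, 387, 408, 555, 407, 232, 242, 265, 266, 243, 221, 166, 193, 245, 258, 255, 258, 254, 255, 256, 257, 256, 253]
0.1995 -0.155 [[275.9, 181.1], [275.9, 179.3], [276.0, 172.5], [276.0, 171.2]]
0.1995 -0.1565 [[275.8, 177.2], [275.8, 175.5], [275.9, 169.1], [275.9, 167.8]]
0.1995 -0.158 [[275.7, 173.3], [275.7, 171.6], [275.8, 165.7], [275.8, 164.5]]
0.1995 -0.1595 [[275.6, 169.3], [275.6, 167.8], [275.7, 162.3], [275.7, 161.1]]
0.2014 -0.155 [[275.9, 182.0], [275.9, 180.1], [276.0, 173.2], [276.0, 171.8]]
0.2014 -0.1565 [[275.8, 178.1], [275.8, 176.3], [275.9, 169.8], [275.9, 168.4]]
0.2014 -0.158 [[275.6, 174.1], [275.7, 172.4], [275.8, 166.3], [275.8, 165.1]]
0.2014 -0.1595 [[275.5, 170.0], [275.6, 168.5], [275.7, 162.8], [275.7, 161.7]]
```

View pics/w2d.png

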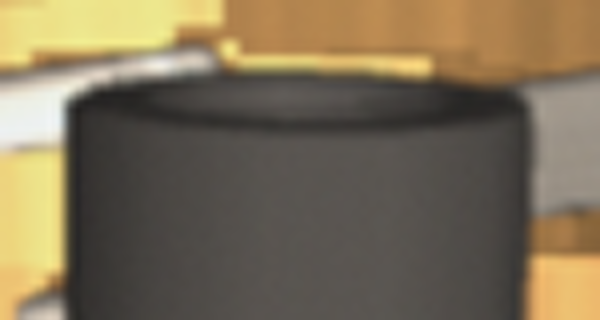

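The spacer's far rim sits at crop rows 74–130, so its centre is offset about (-1,-3) mm from the TCP in wrist-camera terms. The fork yaw is about -5°, and fork_mid in the same camera terms is about (0.558,-0.115). I'm going to the pre-insert pose on the slot line.

```bash
python3 -m inch '0.1 1 0 -2 0 0 -1.5; 0.1 2 0 -5 0 0 -3.3; 0.1 3 -0.1 -7.5 0 0 -3.3; 0.1 3.45 -0.1 -8.9 0 0 -3.3; 0.1 3.45 -0.1 -8.9 0 0 -3.3; 0.1 3.45 -0.1 -8.9 0 0 -3.3'
python3 - <<'E'
from h import *
import pickle
f=grab_frame("wrist"); pickle.dump(f,open("w3.pkl","wb"))
cv2.imwrite("pics/w3.png",cv2.resize(f["pixels"][70:215,100:320,::-1],None,fx=3.6,fy=3.6,interpolation=cv2.INTER_CUBIC))
s=telemetry.get_state(); print(s["eef_pos"].round(4),s["ee_rot"].round(4),s["force"])
E
```

```text
t: 7.32
eef_pos: [0.5145, -0.1087, 0.0938]
ee_rot: [3.137, 0.005, 3.054]
force: [-0.2, 0.5, -0.3]
width: 0.0243
[ 0.5146 -0.1086  0.094 ] [3.1366 0.0055 3.0542] [ 1.21369318  0.54106392 -0.62667291]
```

View pics/w3.png

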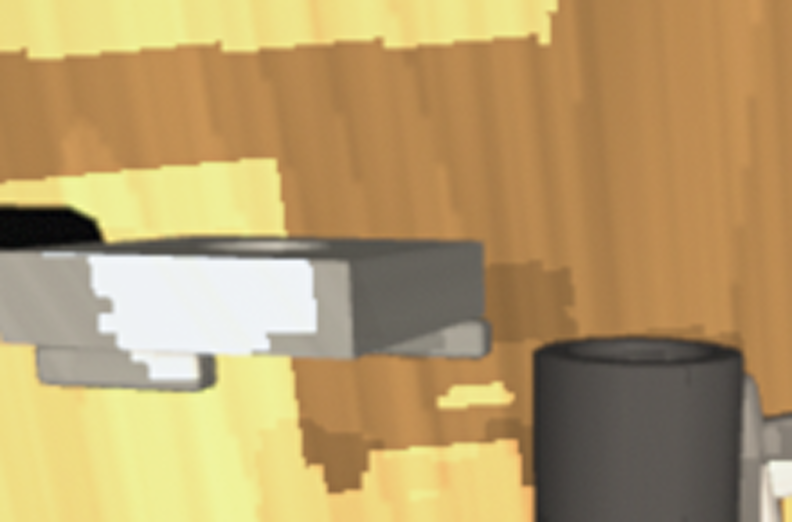

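Run:
```python
from h import *
import pickle; f=pickle.load(open("w3.pkl","rb"))
P=lambda x,y,z: onz(f,(x/3.6+100-.4,y/3.6+70-.4),z)
a=P(0,344,.1163+.0006);b=P(353,357,.125);u=P(40,384,.1125);l=P(212,389,.117);lo=P(487,356,.0911)
top=P(638,366,.1225);bot=P(638,338,.0975)
for n,X in zip("rear front lipback lipend lowtip sp_top sp_bot".split(),(a,b,u,l,lo,top,bot)):
  r=[]
  for th in(4.9,5.4):
    t=np.radians(th); r+=[(np.sin(t)*X[0]+np.cos(t)*X[1])*1000,(np.cos(t)*X[0]-np.sin(t)*X[1])*1000]
  print(n,X.round(4),np.round(r,1))
L=P(535,450,.11);R=P(742,450,.11);L2=P(535,510,.11);R2=P(744,510,.11);print(L,R,L2,R2)
```

```text
rear [ 0.5787 -0.167   0.1169] [-117.   590.8 -111.8  591.8]
front [ 0.5382 -0.1633  0.125 ] [-116.7  550.2 -111.9  551.2]
lipback [ 0.5774 -0.1617  0.1125] [-111.8  589.1 -106.7  590.1]
lipend [ 0.5562 -0.1601  0.117 ] [-112.   567.9 -107.1  568.8]
lowtip [ 0.5289 -0.1577  0.0911] [-112.   540.5 -107.3  541.4]
sp_top [ 0.5089 -0.1595  0.1225] [-115.4  520.7 -110.9  521.6]
sp_bot [ 0.5089 -0.1592  0.0975] [-115.2  520.7 -110.6  521.7]
[ 0.52201623 -0.14870283  0.11      ] [ 0.49768583 -0.14663043  0.11      ] [ 0.52279955 -0.14140073  0.11      ] [ 0.4979069  -0.13928712  0.11      ]
```

Spacer and fork are aligned to within 0.5 mm, so I'm advancing along the slot and watching the force.

```bash
python3 -m inch '0.1 0.7 -0.06 -0.15 0 0 0; 0.1 1.4 -0.12 -0.3 0 0 0; 0.1 2 -0.17 -0.43 0 0 0; 0.1 2.5 -0.21 -0.53 0 0 0; 0.1 2.8 -0.24 -0.6 0 0 0; 0.1 2.8 -0.24 -0.6 0 0 0' 10
```

```text
t: 8.12
eef_pos: [0.5427, -0.1111, 0.0877]
ee_rot: [3.137, 0.005, 3.054]
force: [-0.2, 0.1, -0.2]
width: 0.0242
```

```bash
python3 -m inch '0.1 0.2 -0.02 -0.04 0 0 0; 0.1 0.4 -0.03 -0.09 0 0 0; 0.1 0.6 -0.05 -0.13 0 0 0; 0.1 0.8 -0.07 -0.17 0 0 0; 0.1 0.8 -0.07 -0.17 0 0 0'
```

```text
t: 8.75
eef_pos: [0.5508, -0.1118, 0.086]
ee_rot: [3.137, 0.005, 3.054]
force: [0.1, 0.1, -0.1]
width: 0.0241
```

```bash
python3 -m inch '0.1 0.15 -0.01 -0.03 0 0 0; 0.1 0.3 -0.03 -0.07 0 0 0; 0.1 0.45 -0.04 -0.1 0 0 0; 0.1 0.45 -0.04 -0.1 0 0 0'
```

```text
t: 9.25
eef_pos: [0.5554, -0.1122, 0.0849]
ee_rot: [3.137, 0.005, 3.054]
force: [0.7, -0.7, -1.2]
width: 0.024
```

```bash
python3 -m inch '0.1 0.1 -0.01 -0.02 0 0 0; 0.1 0.2 -0.02 -0.04 0 0 0; 0.1 0.3 -0.03 -0.06 0 0 0; 0.1 0.3 -0.03 -0.06 0 0 0'
```

```text
t: 9.75
eef_pos: [0.5584, -0.1125, 0.0843]
ee_rot: [3.137, 0.005, 3.054]
force: [0.6, -0.3, -0.7]
width: 0.0242
```

```bash
python3 -m inch '0.1 0.1 -0.01 -0.02 0 0 0; 0.1 0.2 -0.02 -0.04 0 0 0; 0.1 0.2 -0.02 -0.04 0 0 0'
```

```text
t: 10.12
eef_pos: [0.5604, -0.1127, 0.0838]
ee_rot: [3.137, 0.005, 3.054]
force: [-0.0, 0.4, 0.2]
width: 0.0241
```

```bash
python3 -m inch '0.1 0.1 -0.01 -0.02 0 0 0; 0.1 0.2 -0.02 -0.04 0 0 0; 0.1 0.2 -0.02 -0.04 0 0 0'
```

```text
t: 10.5
eef_pos: [0.5607, -0.113, 0.0831]
ee_rot: [3.137, 0.002, 3.053]
force: [-6.9, 1.3, 4.0]
width: 0.024
```

```bash
python3 -m inch '0.1 0.1 -0.01 -0.02 0 0 0; 0.1 0.2 -0.02 -0.04 0 0 0; 0.1 0.2 -0.02 -0.04 0 0 0'
```

```text
t: 10.88
eef_pos: [0.5605, -0.1131, 0.0826]
ee_rot: [3.137, -0.002, 3.053]
force: [-7.9, 3.4, 7.6]
width: 0.024
```

```bash
python3 -m inch '0.1 0.1 -0.01 -0.02 0 0 0; 0.1 0.2 -0.02 -0.04 0 0 0; 0.1 0.2 -0.02 -0.04 0 0 0'
```

```text
t: 11.25
eef_pos: [0.5605, -0.1132, 0.0823]
ee_rot: [3.137, -0.006, 3.052]
force: [-9.8, 4.1, 9.7]
width: 0.0242
```

Wall contact (-7 to -10 N) came at TCP x = 0.5607, matching the seen geometry. I'm relieving the pressure and releasing.

```bash
python3 -m inch '0.1 -0.05 0 0.1 0 0 0; 0.5 -0.05 0 0.1 0 0 0; 0.5 -0.05 0 0.1 0 0 0; 0.5 -0.05 0 0.1 0 0 0; 0.5 -0.05 0 3 0 0 0; 0.5 -0.05 0 8 0 0 0; 0.5 -0.05 0 11 0 0 0; 0.5 -0.05 0 11 0 0 0; 0.5 -0.05 0 11 0 0 0'
python3 - <<'E'
from h import *
import pickle
f=grab_frame("wrist"); pickle.dump(f,open("w4.pkl","wb")); save(f,"w4.png",s=1.4)
E
```

```text
t: 12.38
eef_pos: [0.5596, -0.1131, 0.1918]
ee_rot: [3.137, -0.006, 3.052]
force: [-0.5, 0.5, -0.6]
width: 0.0439
```

View pics/w4.png

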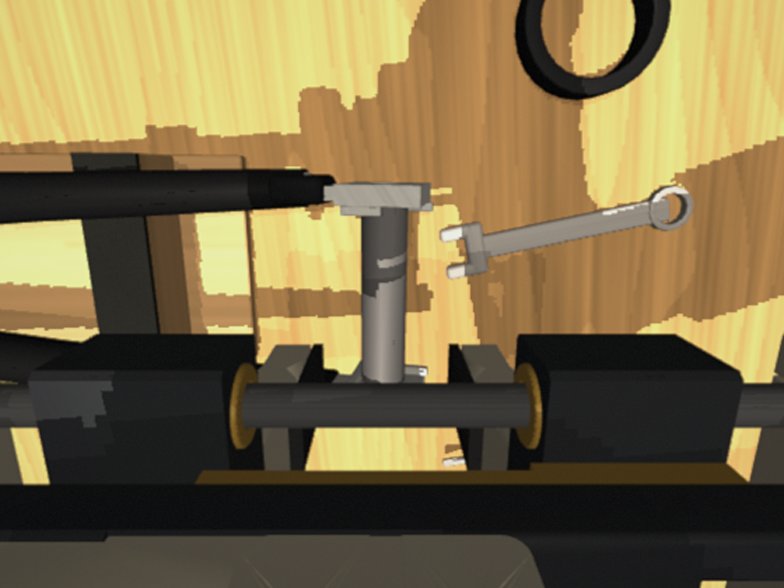

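The spacer lies home between the two ends, at (362–408,205–380), with its right end under the upper lip. Next I'm going for the axle grip.

```bash
python3 -m inch '0.6 -0.4 6 0 0 0 1; 0.6 -0.8 12 0 0 0 2.6; 0.6 -1.2 18 0 0 0 2.6; 0.6 -1.6 24 0 0 0 2.6; 0.6 -2 30 0 0 0 2.6; 0.6 -2.4 36 0 0 0 2.6; 0.6 -2.8 41.5 -2 0 0 2.6; 0.6 -3.1 44.8 -4 0 0 2.6; 0.6 -3.1 44.8 -4 0 0 2.6; 0.6 -3.1 44.8 -4 0 0 2.6'
python3 - <<'E'
from h import *
import pickle
f=grab_frame("wrist");pickle.dump(f,open("w5.pkl","wb")); s=telemetry.get_state(); print(s["eef_pos"].round(4),s["ee_rot"].round(4))
for n in("axle_grip","axle_seat","axle_nose"):
    print(n,[(np.round(d["location"],1),onz(f,d["location"],.04)[:2].round(4),round(d["p"],2)) for d in pinpoint("wrist",n)])
hsv=cv2.cvtColor(f["pixels"],cv2.COLOR_RGB2HSV); save(f,"w5.png",s=1.4)
E
```

```text
t: 13.68
eef_pos: [0.5281, 0.3343, 0.1504]
ee_rot: [3.139, -0.008, 3.098]
force: [-0.8, -0.5, 0.9]
width: 0.0523
[0.5285 0.3341 0.1511] [ 3.1379 -0.0076  3.0973]
axle_grip [(array([271.7, 207.7]), array([0.5295, 0.3338]), 0.56)]
axle_seat [(array([270.5, 176.8]), array([0.5293, 0.3085]), 0.89)]
axle_nose [(array([270.5, 207.5]), array([0.5305, 0.3336]), 0.36)]
```

View pics/w5.png

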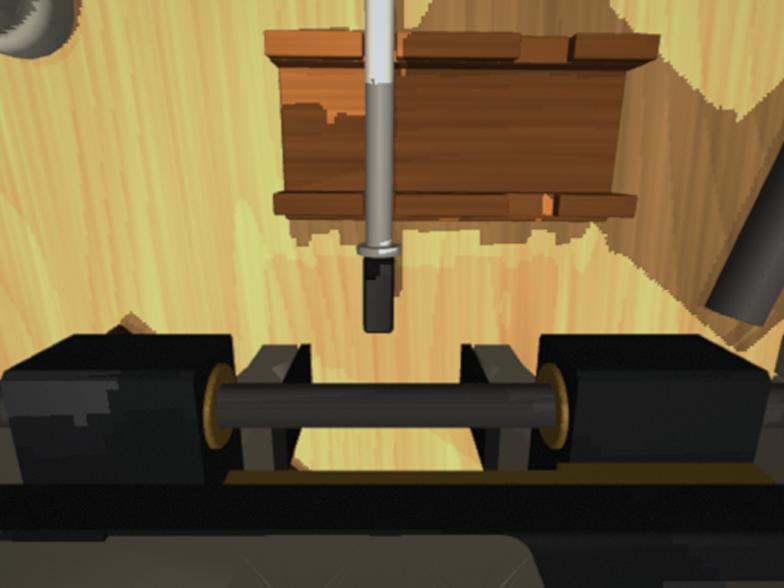

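The grip is at (378,258–332), in line with the tool and centred between the fingers. I'm descending and gripping firmly.

```bash
python3 -m inch '0.6 0.05 0.2 -5 0 0 0; 0.6 0.05 0.2 -10 0 0 0; 0.6 0.05 0.2 -12.7 0 0 0; 0.6 0.05 0.2 -12.7 0 0 0; 0 0.05 0.2 -12.7 0 0 0; 0 0.05 0.2 -12.7 0 0 0; 0 0.05 0.2 -12.7 0 0 0; 0 0.05 0.2 -12.7 0 0 0' 30
python3 -m inch '0 0 0 0 0 0 0; 0 0 0 0.5 0 0 0'
```

```text
t: 14.88
eef_pos: [0.5296, 0.3364, 0.0257]
ee_rot: [3.136, -0.006, 3.096]
force: [0.5, 0.7, 0.6]
width: 0.0183
t: 15.12
eef_pos: [0.5296, 0.3363, 0.0305]
ee_rot: [3.136, -0.006, 3.097]
force: [-0.3, 0.5, -0.8]
width: 0.0178
```

```bash
python3 -m inch '0 0 0 3 0 0 0; 0 0 0 7 0 0 0; 0 1 -4 8 0 0 -1.2; 0 2.5 -9 8 0 0 -2.4; 0 4 -14 8 0 0 -2.4; 0 5.1 -18 7 0 0 -2.4; 0 5.1 -20.7 5.5 0 0 -2.4; 0 5.1 -20.7 5.5 0 0 -2.4; 0 5.1 -20.7 5.5 0 0 -2.4; 0 5.1 -20.7 5.5 0 0 -2.4'
python3 - <<'E'
from h import *
import pickle
f=grab_frame("wrist");pickle.dump(f,open("w6.pkl","wb")); s=telemetry.get_state(); print(s["eef_pos"].round(4),s["ee_rot"].round(4),s["force"].round(1))
save(f,"w6.png",s=1.4)
E
```

```text
t: 16.38
eef_pos: [0.5809, 0.1303, 0.086]
ee_rot: [3.135, -0.005, 3.056]
force: [0.3, -1.1, -1.7]
width: 0.018
[0.5808 0.1303 0.086 ] [ 3.1354 -0.0053  3.0558] [ 0.8  0.9 -1. ]
```

View pics/w6.png

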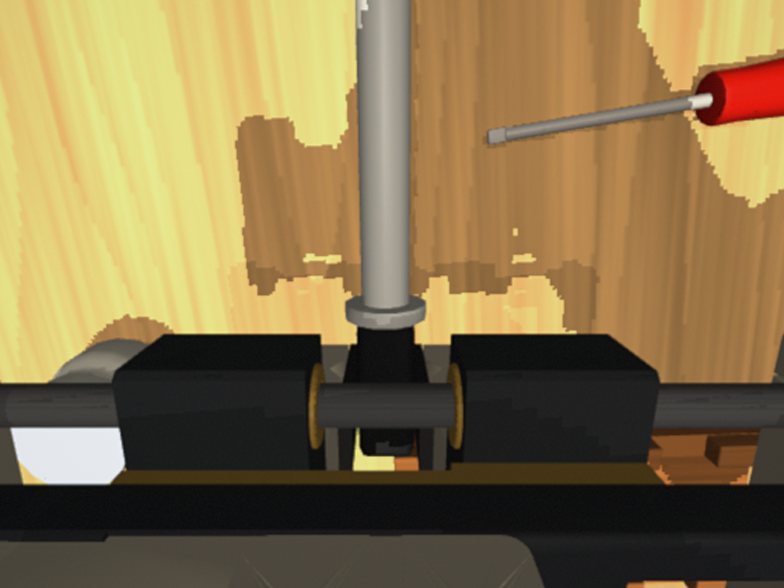

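The axle is held straight: the rod is at columns 357–412 and the collar at (385,310). I'm inserting now.

```bash
python3 -m inch '0 -0.05 -0.6 0 0 0 0; 0 -0.1 -1.2 0 0 0 0; 0 -0.15 -1.8 0 0 0 0; 0 -0.15 -1.8 0 0 0 0'
python3 -m inch '0 -0.02 -0.2 0 0 0 0; 0 -0.04 -0.4 0 0 0 0; 0 -0.06 -0.6 0 0 0 0; 0 -0.06 -0.6 0 0 0 0'
```

```text
t: 16.92
eef_pos: [0.5792, 0.1116, 0.086]
ee_rot: [3.135, -0.005, 3.055]
force: [0.1, 0.1, -0.7]
width: 0.0178
t: 17.42
eef_pos: [0.5786, 0.1055, 0.086]
ee_rot: [3.135, -0.005, 3.055]
force: [1.0, -0.5, -1.2]
width: 0.0178
```

```bash
python3 -m inch '0 -0.02 -0.2 0 0 0 0; 0 -0.04 -0.4 0 0 0 0; 0 -0.04 -0.4 0 0 0 0'
```

```text
t: 17.8
eef_pos: [0.5781, 0.1014, 0.086]
ee_rot: [3.135, -0.006, 3.055]
force: [0.0, -1.1, -2.1]
width: 0.0179
```

```bash
python3 -m inch '0 -0.02 -0.2 0 0 0 0; 0 -0.04 -0.4 0 0 0 0; 0 -0.04 -0.4 0 0 0 0'
```

```text
t: 18.18
eef_pos: [0.5777, 0.0972, 0.086]
ee_rot: [3.136, -0.006, 3.055]
force: [0.3, -1.3, -0.3]
width: 0.0178
```

```bash
python3 -m inch '0 -0.02 -0.25 0 0 0 0; 0 -0.04 -0.5 0 0 0 0; 0 -0.06 -0.75 0 0 0 0; 0 -0.09 -1 0 0 0 0; 0 -0.09 -1 0 0 0 0'
```

```text
t: 18.8
eef_pos: [0.5767, 0.087, 0.086]
ee_rot: [3.136, -0.006, 3.054]
force: [0.1, -0.4, -1.7]
width: 0.0177
```

```bash
python3 -m inch '0 -0.02 -0.25 0 0 0 0; 0 -0.04 -0.5 0 0 0 0; 0 -0.06 -0.75 0 0 0 0; 0 -0.09 -1 0 0 0 0; 0 -0.09 -1 0 0 0 0'
```

```text
t: 19.42
eef_pos: [0.5758, 0.0767, 0.086]
ee_rot: [3.136, -0.006, 3.054]
force: [-0.4, -1.0, -1.1]
width: 0.018
```

```bash
python3 -m inch '0 -0.03 -0.35 0 0 0 0; 0 -0.06 -0.7 0 0 0 0; 0 -0.09 -1.05 0 0 0 0; 0 -0.12 -1.4 0 0 0 0; 0 -0.15 -1.75 0 0 0 0; 0 -0.17 -2 0 0 0 0; 0 -0.17 -2 0 0 0 0'
```

```text
t: 20.3
eef_pos: [0.574, 0.0565, 0.086]
ee_rot: [3.136, -0.006, 3.054]
force: [0.7, -0.4, -1.1]
width: 0.0177
```

```bash
python3 -m inch '0 -0.03 -0.35 0 0 0 0; 0 -0.06 -0.7 0 0 0 0; 0 -0.09 -1.05 0 0 0 0; 0 -0.12 -1.4 0 0 0 0; 0 -0.15 -1.75 0 0 0 0; 0 -0.17 -2 0 0 0 0; 0 -0.17 -2 0 0 0 0'
```

```text
t: 21.18
eef_pos: [0.5723, 0.0363, 0.086]
ee_rot: [3.136, -0.006, 3.054]
force: [-0.1, 0.1, -1.6]
width: 0.0177
```

```bash
python3 -m inch '0 -0.03 -0.4 0 0 0 0; 0 -0.07 -0.8 0 0 0 0; 0 -0.1 -1.2 0 0 0 0; 0 -0.14 -1.6 0 0 0 0; 0 -0.17 -2 0 0 0 0; 0 -0.21 -2.4 0 0 0 0; 0 -0.25 -2.9 0 0 0 0; 0 -0.28 -3.3 0 0 0 0; 0 -0.28 -3.3 0 0 0 0'
```

```text
t: 22.3
eef_pos: [0.5694, 0.0028, 0.086]
ee_rot: [3.136, -0.006, 3.053]
force: [0.6, 0.1, -1.3]
width: 0.0175
```

```bash
python3 -m inch '0 -0.02 -0.2 0 0 0 0; 0 -0.03 -0.4 0 0 0 0; 0 -0.05 -0.6 0 0 0 0; 0 -0.05 -0.6 0 0 0 0'
```

```text
t: 22.8
eef_pos: [0.5689, -0.0034, 0.086]
ee_rot: [3.136, -0.006, 3.053]
force: [0.5, 0.1, -2.1]
width: 0.0174
```

```bash
python3 -m inch '0 -0.02 -0.2 0 0 0 0; 0 -0.03 -0.4 0 0 0 0; 0 -0.03 -0.4 0 0 0 0'
```

```text
t: 23.18
eef_pos: [0.5686, -0.0075, 0.086]
ee_rot: [3.136, -0.006, 3.053]
force: [0.8, 0.1, -2.2]
width: 0.018
```

```bash
python3 -m inch '0 -0.02 -0.2 0 0 0 0; 0 -0.03 -0.4 0 0 0 0; 0 -0.05 -0.6 0 0 0 0; 0 -0.05 -0.6 0 0 0 0'
```

```text
t: 23.68
eef_pos: [0.5682, -0.0137, 0.086]
ee_rot: [3.136, -0.006, 3.053]
force: [0.9, 0.9, -2.2]
width: 0.0177
```

The nose is through the right end without resistance. I'm approaching collar contact.

```bash
python3 -m inch '0 -0.02 -0.2 0 0 0 0; 0 -0.03 -0.4 0 0 0 0; 0 -0.05 -0.6 0 0 0 0; 0 -0.07 -0.8 0 0 0 0; 0 -0.07 -0.8 0 0 0 0'
```

```text
t: 24.3
eef_pos: [0.5674, -0.0221, 0.086]
ee_rot: [3.136, -0.006, 3.053]
force: [1.6, 0.1, -1.9]
width: 0.0179
```

```bash
python3 -m inch '0 -0.01 -0.1 0 0 0 0; 0 -0.02 -0.2 0 0 0 0; 0 -0.02 -0.2 0 0 0 0'
```

```text
t: 24.68
eef_pos: [0.5673, -0.0241, 0.0861]
ee_rot: [3.136, -0.006, 3.053]
force: [0.8, 1.5, -2.7]
width: 0.0183
```

```bash
python3 -m inch '0 -0.01 -0.1 0 0 0 0; 0 -0.02 -0.2 0 0 0 0; 0 -0.02 -0.2 0 0 0 0'
```

```text
t: 25.05
eef_pos: [0.5673, -0.0247, 0.0861]
ee_rot: [3.135, -0.005, 3.053]
force: [-0.3, 10.3, -2.1]
width: 0.0175
```

```bash
python3 -m inch '0 -0.01 -0.1 0 0 0 0; 0 -0.01 -0.15 0 0 0 0; 0 -0.01 -0.15 0 0 0 0'
```

```text
t: 25.42
eef_pos: [0.5674, -0.0247, 0.0861]
ee_rot: [3.133, -0.005, 3.053]
force: [-0.2, 9.6, -1.5]
width: 0.0177
```

The collar is against the left end (10 N at TCP y = -0.0247, as predicted). I'm releasing and lifting away.

```bash
python3 -m inch '0.45 0 0 0 0 0 0; 0.45 0 0 0 0 0 0; 0.45 0 0 0 0 0 0; 0.45 0 0 3 0 0 0; 0.45 0 0 8 0 0 0; 0.45 0 3 13 0 0 0; 0.45 0 8 14 0 0 0; 0.45 0 12 14 0 0 0; 0.45 0 12 14 0 0 0; 0.45 0 12 14 0 0 0'
python3 - <<'E'
from h import *
f=grab_frame("scene");g=grab_frame("top");
B=lambda f,b,s:cv2.resize(f["pixels"][b[1]:b[3],b[0]:b[2],::-1],None,fx=s,fy=s,interpolation=cv2.INTER_CUBIC)
a=B(f,(220,205,310,285),5); b=B(g,(265,165,355,245),4)
im=np.zeros((400,810,3),np.uint8); im[:400,:450]=a; im[:320,450:]=b
cv2.imwrite("pics/end.png",cv2.resize(im,None,fx=.98,fy=.98))
for n,z in(("axle_nose",.1),("axle_seat",.1),("axle_grip",.1),("spacer_center",.1)):
  for c,fr in(("scene",f),("top",g)):
    r=[]
    for d in pinpoint(c,n)[:3]:
        X=onz(fr,d["location"],z); r.append(([round(1000*(.9963*X[0]-.0854*X[1]-.566)),round(1000*(.0854*X[0]+.9963*X[1]+.066))],round(d["p"],2)))
    print(n,c,r)
E
```

```text
t: 26.68
eef_pos: [0.5671, 0.095, 0.226]
ee_rot: [3.133, -0.005, 3.053]
force: [0.4, 0.1, -1.0]
width: 0.0395
axle_nose scene [([17, 532], 0.69), ([10, -76], 0.44)]
axle_nose top [([1, -66], 0.72), ([-145, -143], 0.62)]
axle_seat scene [([105, 460], 0.74), ([3, 65], 0.71), ([65, -290], 0.35)]
axle_seat top [([-1, 64], 0.74)]
axle_grip scene [([127, 437], 0.8), ([13, 91], 0.49), ([48, -28], 0.31)]
axle_grip top [([3, 86], 0.55)]
spacer_center scene [([10, -5], 0.73)]
spacer_center top [([3, -2], 0.64), ([2, 79], 0.34)]
```

View pics/end.png

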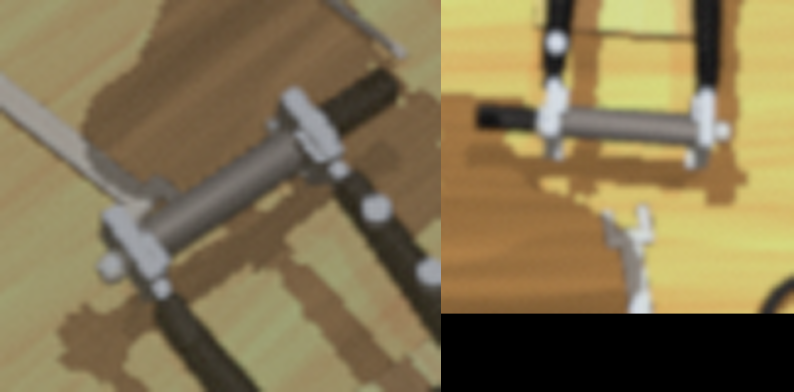

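The final picture shows the axle through both ends. In the scene half, the nose sticks out at (112,265), the spacer sits between the ends, and the grip is at the left end at (360,100). Both parts are released, so I'm handing in.

```bash
python3 -c "
from station import arm;print(arm.job_done())"
```

```text
the job is handed in; nothing more can be done
None
```

I seated the smaller grey spacer in the fork's slots and pushed the aluminium axle from the left through both ends and the spacer until its collar stopped, then let go of both and handed the job in. It took about 27 s of the 72 s, and no verdict was reported.

- **Spacer:** it slid in along the slots until it met the end wall, with no axis of the tool force above 10 N. A picture after release showed it lying between both ends, its right end under the upper lip.
- **Axle:** it went through both ends with almost no resistance. It hit a firm stop of about 10 N within about 1 mm of where I expected the collar to touch.
- **Last pictures:** the nose sticks out beyond the right end, the grip is at the left end, and the gripper is clear. The spanner beside the fork, the one bystander these crops show well, did not look moved; I did not check the others again.
- **Disagreement:** the coarse point readings put the collar at 64–65 mm from the middle instead of 60.5 mm. They put the nose at -66 to -76 mm instead of about -74.5 mm. That is within those readings' scatter, so I relied on the felt stop and did not measure the collar gap more closely.

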